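# Fill the tin tube to the red mark

### The job

One tin already lies in the white stacking tube on the shop counter. Add tins from the counter, tall blue or low yellow as needed, until the lid of the top tin is level with the red band, lowering each one in gently rather than letting it drop from the rim. All tins in the tube must lie flat and none may stick up above the band; leave the tins you do not need standing on the counter, and do not disturb the coffee jar or the calculator.

Things in the scene. Friction and masses are not known exactly. Their poses are not given: they have to be found in the camera images.
- tube: white stacking tube fixed to the counter: two facing curved shells, no floor (tins in it rest on the counter). Bore 65 mm, walls 4 mm thick, 98 mm high, flared lip up to 105 mm. Full-height open slots 48 mm wide face its own +x and -x: fingers holding a tin can go down through them. Shells and screw feet (6 mm high, out to 66 mm) lie to +y and -y. Origin: on the axis at counter level; z up.
- mark (a point): middle of the red band painted round both shells, on the bore's axis; the band runs from 93 to 99 mm above the counter.
- tall_tin_a: tall tin: blue with a silver lid, a plain flat round tin 60 mm across and 36 mm high, full, about 0.12 kg (up to 40 percent more or 30 percent less). Origin: centre of its underside; z up. Either standing on the counter or, for one of the four tins, already at the bottom of the tube.
- tall_tin_a_top (a point): centre of the lid's top face, 36 mm above the underside.
- tall_tin_b: tall tin: blue with a silver lid, a plain flat round tin 60 mm across and 36 mm high, full, about 0.12 kg (up to 40 percent more or 30 percent less). Origin: centre of its underside; z up. Either standing on the counter or, for one of the four tins, already at the bottom of the tube.
- tall_tin_b_top (a point): centre of the lid's top face, 36 mm above the underside.
- low_tin_a: low tin: yellow with a gold lid, a plain flat round tin 60 mm across and 24 mm high, full, about 0.08 kg (up to 40 percent more or 30 percent less). Origin: centre of its underside; z up. Either standing on the counter or, for one of the four tins, already at the bottom of the tube.
- low_tin_a_top (a point): centre of the lid's top face, 24 mm above the underside.
- low_tin_b: low tin: yellow with a gold lid, a plain flat round tin 60 mm across and 24 mm high, full, about 0.08 kg (up to 40 percent more or 30 percent less). Origin: centre of its underside; z up. Either standing on the counter or, for one of the four tins, already at the bottom of the tube.
- low_tin_b_top (a point): centre of the lid's top face, 24 mm above the underside.
- coffee_jar: amber jar with a red cap, 62 mm across and 100 mm high, standing on the counter; a bystander. Origin: centre of its underside.
- calculator: black desk calculator 150 x 85 x 19 mm lying on the counter; a bystander. Origin: centre of its underside.
There are look-alikes about, which are no part of the job. What is shaped like the tall_tin_b but green is not meant. What is shaped like the tall_tin_a but pink is not meant.

How it is judged:
At the end, for the whole second after the job is handed in: The top lid in the tube is 93 to 99 mm above the counter and no tin is higher; every tin lies flat in the tube (within 6 mm of its axis, tilt below 0.08 rad) or stands upright on the counter over 65 mm from the axis; all tins are at rest ((((horizontal distance between tall_tin_a and tube below 0.006 m and angle between tall_tin_a's own z axis and vertical below 0.08 rad) and z of tall_tin_a_top in the frame of tube between 0.093 and 0.099 m) or ((horizontal distance between tall_tin_b and tube below 0.006 m and angle between tall_tin_b's own z axis and vertical below 0.08 rad) and z of tall_tin_b_top in the frame of tube between 0.093 and 0.099 m) or ((horizontal distance between low_tin_a and tube below 0.006 m and angle between low_tin_a's own z axis and vertical below 0.08 rad) and z of low_tin_a_top in the frame of tube between 0.093 and 0.099 m) or ((horizontal distance between low_tin_b and tube below 0.006 m and angle between low_tin_b's own z axis and vertical below 0.08 rad) and z of low_tin_b_top in the frame of tube between 0.093 and 0.099 m)) and (((horizontal distance between tall_tin_a and tube below 0.006 m and angle between tall_tin_a's own z axis and vertical below 0.08 rad) and z of tall_tin_a_top in the frame of tube below 0.099 m) or (horizontal distance between tall_tin_a and tube above 0.065 m and height (world z) of tall_tin_a below 0.004 m and angle between tall_tin_a's own z axis and vertical below 0.08 rad)) and (((horizontal distance between tall_tin_b and tube below 0.006 m and angle between tall_tin_b's own z axis and vertical below 0.08 rad) and z of tall_tin_b_top in the frame of tube below 0.099 m) or (horizontal distance between tall_tin_b and tube above 0.065 m and height (world z) of tall_tin_b below 0.004 m and angle between tall_tin_b's own z axis and vertical below 0.08 rad)) and (((horizontal distance between low_tin_a and tube below 0.006 m and angle between low_tin_a's own z axis and vertical below 0.08 rad) and z of low_tin_a_top in the frame of tube below 0.099 m) or (horizontal distance between low_tin_a and tube above 0.065 m and height (world z) of low_tin_a below 0.004 m and angle between low_tin_a's own z axis and vertical below 0.08 rad)) and (((horizontal distance between low_tin_b and tube below 0.006 m and angle between low_tin_b's own z axis and vertical below 0.08 rad) and z of low_tin_b_top in the frame of tube below 0.099 m) or (horizontal distance between low_tin_b and tube above 0.065 m and height (world z) of low_tin_b below 0.004 m and angle between low_tin_b's own z axis and vertical below 0.08 rad)) and linear speed of each of tall_tin_a, tall_tin_b, low_tin_a, low_tin_b below 0.01 m/s); the robot touches nothing.
It fails at once if a tin drops inside the tube (it moves faster than 0.8 m/s there, a free fall of some 33 mm) ((horizontal distance between tall_tin_a and tube below 0.02 m and height (world z) of tall_tin_a below 0.11 m and linear speed of tall_tin_a above 0.8 m/s) or (horizontal distance between tall_tin_b and tube below 0.02 m and height (world z) of tall_tin_b below 0.11 m and linear speed of tall_tin_b above 0.8 m/s) or (horizontal distance between low_tin_a and tube below 0.02 m and height (world z) of low_tin_a below 0.11 m and linear speed of low_tin_a above 0.8 m/s) or (horizontal distance between low_tin_b and tube below 0.02 m and height (world z) of low_tin_b below 0.11 m and linear speed of low_tin_b above 0.8 m/s)).
It fails at once if the jar or the calculator is moved more than 30 mm (distance of any of coffee_jar, calculator from where it was at the start of the episode above 0.03 m).
It also fails if it takes over 66 s, if anything falls off the work surface, if the arm or the gripper's body presses on something with over 40 N, if the wrist force passes 120 N, or if a joint passes its speed limit or range.

### The arm

A 6-joint arm with a two-finger parallel gripper is mounted at the origin on the work surface. World frame = base frame: x ahead of the robot, y to its left, z up, the work surface at z = 0. Lengths are in m, angles in rad, forces in N, time in s.
With the tool pointing down it reaches from about 0.375 to 0.925 m from the base axis. Payload 5.7 kg.
Tool frame: the origin (TCP) lies on the mounting face of the last link; the fingertips stand 182 mm ahead of it and the grasp point (between the pads) lies 163 mm ahead of it (arm.tip_reach is the distance from the TCP to the fingertips, in m); z points along the fingers, y is the line along which they close (so a half turn about z gives the same grasp; the last joint's range is limited). The gripper opens to 88 mm and grips with 3 to 60 N. Pads are 20 mm wide; open, the fingers measure 115 mm over their backs; the gripper's body (75 mm by 178 mm) begins 61 mm behind the grasp point.
Start: joints at [1.141, 0.359, 1.51, -0, 1.272, -0.115], TCP at [0.186, 0.571, 0.405] pointing down, gripper open.
Joint ranges: [-2.97, 2.97], [-1.01, 2.36], [0.21, 2.38], [-0.96, 4.11], [0.2, 2.71], [-2.98, 2.98]. Speed limits (rad/s): [2.39, 2.39, 3.14, 3.14, 3.14, 3.14].

### API

Orientations are given as a unit quaternion [x, y, z, w].
In Python, from bench import arm gives the robot as it stands. The module is installed in compiled form; this text tells all that it offers.
- The arm moves only by the shell command python3 -m pendant 'ROWS' [FORCE]. ROWS is JSON, a list of rows, each a list of 7 numbers: the shift along the world's x, y, z in mm, then the turn, a rotation vector about the world's x, y, z in degrees, then the gripper command: -1 is fully open, 1 is shut, values between are in proportion. A call has 1 to 12 rows; each row is the pose to reach, as a shift and turn from the pose commanded when the call began; what a row does not reach only later rows make up. A row lasts 1/10 s, in which the tool goes at most 50 mm and 8.59 degrees, less where a joint would pass 70% of its speed; a pose out of reach is approached as far as the arm can. A call with a gripper value outside its range is refused whole. The fingers move at their own pace and stop on an object; FORCE is the grip in N (left out, the last holds). Time passes only in rows, so rows that repeat a pose let the fingers close. It gives the time, the measured TCP pose, the force, the opening and the grip force at its end, in the units of the state.
- arm.get_state(): the state, without advancing time (a new reading comes with each control period).
- arm.capture(name): name is "scene" or "side" or "wrist"; returns a dict with "img" (420x560x3 uint8, red, green, blue), "vertical_fov" (degrees; the focal length in pixels is half the picture's height over the tangent of half this angle, whatever the lens; pixels are square), "cx", "cy" (the principal point, pixels), "T" (4x4, takes a point from camera to world coordinates); the wrist camera has in their place "mount" (4x4, takes a point from camera to tool coordinates, whose origin is the TCP and whose axes are the flange's). Camera axes: x right, y down, z forward; pixel columns grow to the right and rows downward; lengths in m; the calibration is good to about 2 mm. A picture is of the moment at which its call begins: read the wrist's pose just before it. There is no depth.
- arm.finish_job(): hands the job in; it is judged then, once.
The state is a dict: "clock": time; "joint_positions": joint angles; "qvel": joint speeds; "effort": joint torques, N m; "ee_pos": TCP position; "tcp_rot": TCP orientation; "contact_force": force on the tool from outside, world axes, zero at the start; "torque": the same for the moment, N m; "opening": finger opening in m; "gripper_force": force on a finger pad.
Only numpy, scipy, OpenCV 4.12 (cv2) and the standard library are available. Lean on these libraries where they do the work, as an engineer would, in place of code of your own. Each camera call takes 0.05 s, during which the arm holds its last target. There are 200 camera calls.

## Working session

There is one attempt and no reset: what is moved stays moved. The work goes in short steps, Python scripts to look and compute and a shell command to move; the robot and the scene stay as the last step left them, time stands still between calls to the robot, and variables do not carry over. Pictures are saved under pics/ and viewed, at most 10 in all, crops included, and the job is handed in when it is done.

```bash
mkdir -p pics; cat > h.py <<'E'
import numpy as np, cv2
from bench import arm
from scipy.spatial.transform import Rotation as R
def cap(n):
    s=arm.get_state(); c=arm.capture(n)
    if n=="wrist":
        T=np.eye(4);T[:3,:3]=R.from_quat(s["tcp_rot"]).as_matrix();T[:3,3]=s["ee_pos"];c["T"]=T@c["mount"]
    c["f"]=c["img"].shape[0]/2/np.tan(np.radians(c["vertical_fov"])/2)
    return c
def save(c,p): cv2.imwrite(p,c["img"][...,::-1])
def ray(c,u,v,z):
    d=c["T"][:3,:3]@np.array([(u-c["cx"])/c["f"],(v-c["cy"])/c["f"],1]);o=c["T"][:3,3]
    return o+d*(z-o[2])/d[2]
def proj(c,p):
    q=np.linalg.inv(c["T"])@np.append(p,1);return q[0]/q[2]*c["f"]+c["cx"],q[1]/q[2]*c["f"]+c["cy"]
E
python3 - <<'E'
from h import *
a=[cap(n) for n in("scene","side","wrist")]
print([(x["T"].round(3).tolist(),x["f"],x["cx"],x["cy"]) for x in a]); print(arm.get_state())
for n,x in zip("sdw",a): save(x,f"pics/{n}0.png")
E
```

```text
[([[0.855, 0.45, -0.258, 0.876], [0.519, -0.736, 0.435, -0.464], [0.005, -0.506, -0.862, 1.143], [0.0, 0.0, 0.0, 1.0]], np.float64(531.9555415042392), 276.2209528030008, 206.64189193502216), ([[0.991, -0.093, 0.092, 0.476], [-0.131, -0.708, 0.694, -0.604], [0.001, -0.7, -0.714, 0.768], [0.0, 0.0, 0.0, 1.0]], np.float64(387.9972375643354), 284.92073102016974, 205.51121192136915), ([[0.309, 0.908, 0.282, 0.108], [0.951, -0.294, -0.093, 0.597], [-0.002, 0.297, -0.955, 0.385], [0.0, 0.0, 0.0, 1.0]], np.float64(291.6720170728102), 280.3061209572142, 211.44527004734437)]
{'clock': 0.15, 'joint_positions': array([ 1.14089594e+00,  3.59386475e-01,  1.51117129e+00, -1.02273656e-05,
        1.27249997e+00, -1.15110099e-01]), 'qvel': array([ 4.34443871e-05, -1.20519762e-03, -4.06938606e-03,  1.28735977e-04,
        9.30546535e-04, -3.09439516e-05]), 'effort': array([ 6.46484405e-04, -5.15754282e+01, -2.71010005e+01,  6.74767024e-02,
        3.07079335e-02, -9.43857412e-05]), 'ee_pos': array([0.18567403, 0.57026957, 0.40397933]), 'tcp_rot': array([ 1.56744554e-01,  9.87638906e-01, -7.06823962e-04, -1.92453021e-04]), 'contact_force': array([-0.16531557, -0.26527411, -0.56695235]), 'torque': array([-0.0089721 ,  0.02077394, -0.00071597]), 'gripper_force': 0.0, 'opening': 0.0877655448353645}
```

View pics/s0.png

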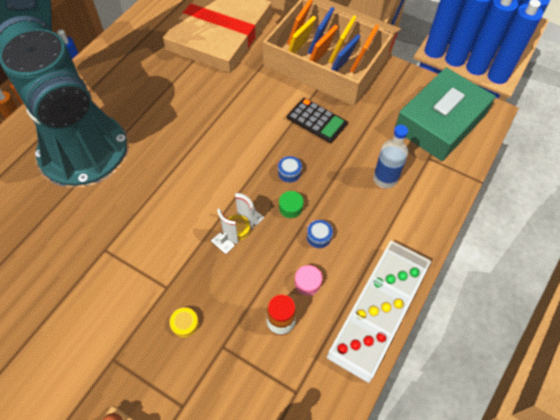

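View pics/d0.png

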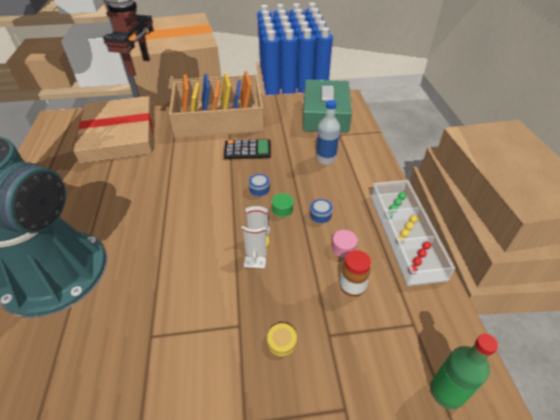

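The scene picture has the tube at about (238,225) with yellow showing in it, so its bottom tin is a low one. 24+36+36 = 96 mm, so both blue tins are needed.

Candidates in the scene picture:
- Blue with silver lid at (290,168) and (319,233): these are the ones wanted.
- Green at (291,204) and pink at (308,279): look-alikes, not wanted.
- Loose yellow at (183,321): stays on the counter.

In the side picture the blue tins are at (259,185) and (321,210), and the tube feet at about (256,262).

```bash
python3 - <<'E'
from h import *
cr=[]
for n,g in (("scene",[(290,168),(319,233),(291,204),(308,279),(183,321)]),("side",[(259,185),(321,210),(283,205),(345,243),(282,340)])):
    c=cap(n); hsv=cv2.cvtColor(c["img"],cv2.COLOR_RGB2HSV)
    for i,(u,v) in enumerate(g):
        s=20; h=hsv[v-s:v+s,u-s:u+s].astype(int)
        rng=[(100,130),(100,130),(50,75),(150,175),(24,34)][i]
        m=((h[...,0]>=rng[0])&(h[...,0]<=rng[1])&(h[...,1]>90)).astype(np.uint8)
        k,_,st,_=cv2.connectedComponentsWithStats(m)
        if k<2: print(n,i,"none");continue
        l=1+np.argmax(st[1:,4]); hull=cv2.convexHull(np.argwhere(_ is not None and cv2.connectedComponents(m)[1]==l)[:,::-1].astype(np.int32))
        M=cv2.moments(hull); x,y=M["m10"]/M["m00"]+u-s,M["m01"]/M["m00"]+v-s
        print(n,i,round(x,1),round(y,1),st[l],ray(c,x,y,[.018,.018,.018,.018,.012][i]).round(4))
    if n=="scene": cr.append(cv2.resize(c["img"][150:260,200:345],(725,550),interpolation=3))
    else: cr.append(cv2.resize(c["img"][165:275,225:345],(600,550),interpolation=3))
w=cap("wrist"); save(w,"pics/w0.png")
cv2.imwrite("pics/c.png",cv2.resize(np.hstack(cr),(800,332))[...,::-1])
E
```

```text
scene 0 289.3 168.6 [  8   9  24  25 251] [0.5088 0.2182 0.018 ]
scene 1 319.3 233.2 [  9   7  25  27 269] [0.6646 0.0951 0.018 ]
scene 2 290.6 203.8 [  8   7  25  27 518] [0.565  0.1298 0.018 ]
scene 3 307.9 279.5 [  7   6  27  30 234] [ 0.6997 -0.0222  0.018 ]
scene 4 183.1 320.9 [  7   7  27  28 371] [ 0.5136 -0.2467  0.012 ]
side 0 259.1 191.2 [11 23 19  8 90] [0.5089 0.1894 0.018 ]
side 1 319.8 217.9 [10 24 19  9 92] [0.6582 0.0674 0.018 ]
side 2 282.1 204.7 [  9   9  21  23 406] [0.5662 0.1285 0.018 ]
side 3 341.6 248.1 [  8  16  22  18 133] [ 0.6918 -0.0382  0.018 ]
side 4 281.5 337.1 [  6   4  28  27 293] [ 0.5179 -0.243   0.012 ]
```

View pics/c.png

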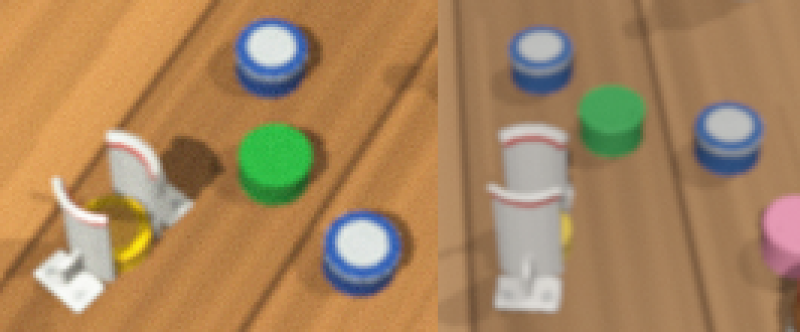

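```bash
python3 - <<'E'
from h import *
c=cap("scene")
p=ray(c,222.5,242.7,.004);q=ray(c,258,218,.004);print(p,q,(p+q)/2,np.degrees(np.arctan2(*(q-p)[[1,0]])))
d=cap("side"); print(ray(d,254.5,267,.004))
print(R.from_quat(arm.get_state()["tcp_rot"]).as_matrix().round(3))
print(cap("wrist")["mount"].round(3))
E
```

```text
[ 0.47708892 -0.04085121  0.004     ] [0.51336972 0.06041786 0.004     ] [0.49522932 0.00978333 0.004     ] 70.28935635327318
[ 0.47634213 -0.05639724  0.004     ]
[[-0.951  0.31  -0.   ]
 [ 0.31   0.951 -0.   ]
 [ 0.    -0.    -1.   ]]
[[ 0.001 -0.955 -0.297  0.082]
 [ 1.     0.001  0.     0.001]
 [ 0.    -0.297  0.955  0.019]
 [ 0.     0.     0.     1.   ]]
```

```bash
python3 -m pendant '[[30,-40,0,0,0,-8,-1],[60,-80,0,0,0,-16,-1],[90,-120,0,0,0,-24,-1],[120,-160,0,0,0,-32,-1],[150,-200,0,0,0,-40,-1],[180,-240,0,0,0,-48,-1],[210,-280,0,0,0,-56,-1],[240,-320,0,0,0,-64,-1],[270,-360,0,0,0,-72,-1],[300,-400,0,0,0,-80,-1],[310,-450,0,0,0,-88,-1],[310,-450,0,0,0,-92,-1]]' 30
python3 - <<'E'
from h import *
c=cap("wrist");save(c,"pics/w1.png");print(arm.get_state()["ee_pos"],R.from_quat(arm.get_state()["tcp_rot"]).as_matrix().round(3).tolist())
for n,p in dict(A=(.509,.218,.036),B=(.664,.095,.036),tube=(.495,.01,.105)).items(): print(n,proj(c,p))
E
```

```text
clock: 1.65
ee_pos: [0.4976, 0.1155, 0.4047]
tcp_rot: [0.822, 0.569, -0.0, 0.001]
contact_force: [0.1, 0.4, 0.0]
opening: 0.0877
gripper_force: 0.0
[0.49683122 0.11743598 0.40462171] [[0.354, 0.935, 0.0], [0.935, -0.354, -0.001], [-0.0, 0.0, -1.0]]
A (np.float64(257.701443586838), np.float64(104.1674026927607))
B (np.float64(417.4289719228997), np.float64(158.53960281305092))
tube (np.float64(311.7123997556116), np.float64(293.3730597581434))
```

View pics/w1.png

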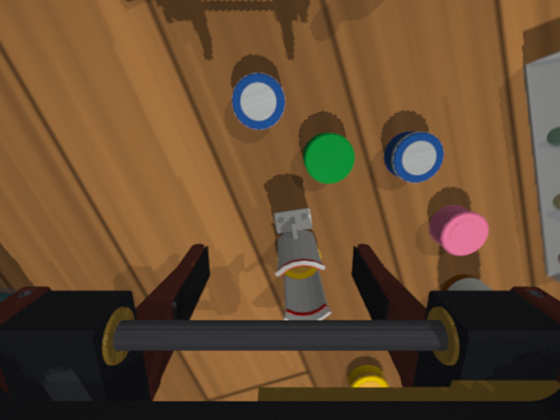

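The wrist picture shows blue lids at (258.5,101) and (418,156). The tube's lip arcs end at (276,272)/(323,266) and (285,317)/(330,310), with yellow visible between them.

```bash
python3 - <<'E'
from h import *
c=cap("wrist")
hsv=cv2.cvtColor(c["img"],cv2.COLOR_RGB2HSV)
for n,(u,v) in dict(A=(258,101),B=(418,156)).items():
    s=22;h=hsv[v-s:v+s,u-s:u+s]
    m=((h[...,1]<60)&(h[...,2]>110)).astype(np.uint8); m=cv2.morphologyEx(m,cv2.MORPH_OPEN,np.ones((3,3),np.uint8))
    k=max(cv2.findContours(m,0,1)[0],key=cv2.contourArea);e=cv2.fitEllipse(k)
    x,y=e[0][0]+u-s,e[0][1]+v-s; print(n,x,y,e[1],ray(c,x,y,.036))
P=[ray(c,*p,.105) for p in((276,272),(323,266),(285,317),(330,310),(299,260),(308,322))]
for p in P: print(p.round(4))
print("ctr",np.mean(P[:4],0)); 
for a,b in((0,1),(2,3)):
    d=P[b]-P[a];print(np.linalg.norm(d),np.degrees(np.arctan2(d[1],d[0])))
cv2.imwrite("pics/t1.png",cv2.resize(c["img"][195:335,240:360],(600,600)[:2],interpolation=3)[...,::-1])
E
```

```text
A 258.9967842102051 103.32746887207031 (34.57945251464844, 37.15983200073242) [0.50972344 0.22078041 0.036     ]
B 420.2004508972168 158.1051731109619 (30.83376693725586, 35.32126235961914) [0.66595457 0.09668153 0.036     ]
[0.4664 0.0511 0.105 ]
[0.516  0.0401 0.105 ]
[ 0.4556 -0.0059  0.105 ]
[ 0.5062 -0.015   0.105 ]
[0.4943 0.0558 0.105 ]
[ 0.4778 -0.0215  0.105 ]
ctr [0.48602716 0.01756488 0.105     ]
0.05076448439453868 -12.526818713364081
0.05141375642571674 -10.245987371836486
```

View pics/t1.png

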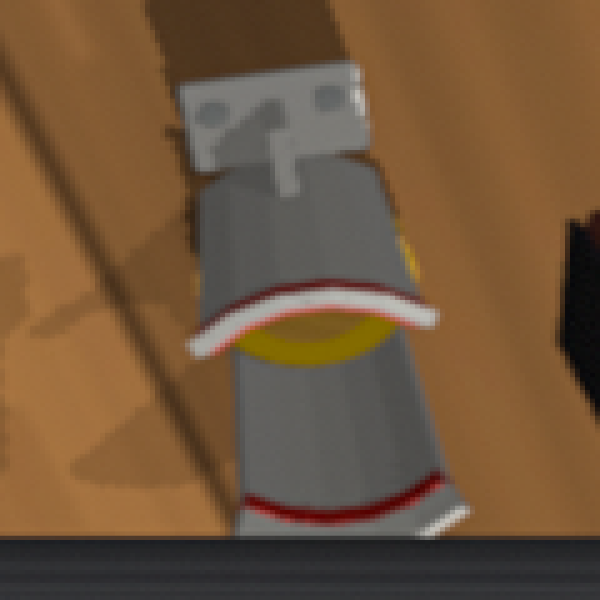

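```bash
python3 -m pendant '[[-10,-45,0,0,0,0,-1],[-20,-90,0,0,0,0,-1],[-30,-135,0,0,0,0,-1],[-35,-170,0,0,0,0,-1],[-35,-170,0,0,0,0,-1],[-35,-170,0,0,0,0,-1]]'
python3 - <<'E'
from h import *
import pickle
c=cap("wrist");pickle.dump(c,open("tube.pkl","wb"))
print(c["T"][:3,3],proj(c,(.49,.013,.105)))
u,v=map(int,proj(c,(.49,.013,.105)))
print(u,v)
u0,v0=max(u-50,0),max(v-50,0)
print(u0,v0)
cv2.imwrite("pics/t2.png",cv2.resize(c["img"][v0:v0+100,u0:u0+100],(600,600),interpolation=3)[...,::-1])
E
```

```text
clock: 2.35
ee_pos: [0.4607, -0.049, 0.4047]
tcp_rot: [0.819, 0.574, 0.0, -0.0]
contact_force: [0.8, 1.0, -0.3]
opening: 0.0877
gripper_force: 0.0
[0.4884746  0.02895189 0.38544632] (np.float64(287.73064826616064), np.float64(137.22981401312327))
287 137
237 87
```

View pics/t2.png

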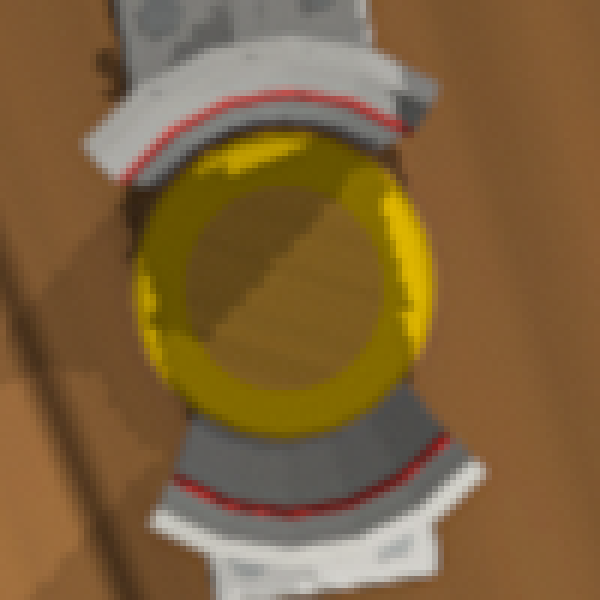

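The crop (6x, offset 237,87) shows the bore from above. A single low yellow tin lies in it, and the lip corners, red-band ends and lid circle can be read.

```bash
python3 - <<'E'
from h import *
import pickle
c=pickle.load(open("tube.pkl","rb"))
def P(L,z): return [ray(c,237+(x-2.5)/6,87+(y-2.5)/6,z) for x,y in L]
for n,L,z in(("lip",((82,142),(440,92),(150,522),(488,472)),.105),("band",((125,182),(412,128),(178,480),(448,438)),.096)):
    p=P(L,z);print(n,np.mean(p,0),[np.degrees(np.arctan2(*(p[b]-p[a])[[1,0]])).round(1) for a,b in((0,1),(2,3))],[np.degrees(np.arctan2(*(p[a]-p[b])[[1,0]])).round(1) for a,b in((0,2),(1,3))],[np.linalg.norm(p[i]-np.mean(p,0)).round(4) for i in range(4)])
print("lid",P([(285,285)],.024))
s=arm.get_state();print(s["ee_pos"],R.from_quat(s["tcp_rot"]).as_euler("zyx",degrees=True))
E
```

```text
lip [0.48709332 0.01258259 0.105     ] [np.float64(-12.5), np.float64(-11.5)] [np.float64(79.1), np.float64(79.4)] [np.float64(0.0404), np.float64(0.0393), np.float64(0.0397), np.float64(0.0402)]
band [0.48724761 0.0123414  0.096     ] [np.float64(-9.8), np.float64(-11.1)] [np.float64(79.4), np.float64(78.5)] [np.float64(0.0328), np.float64(0.0335), np.float64(0.0329), np.float64(0.0329)]
lid [array([0.4875531 , 0.01333457, 0.024     ])]
[ 0.46083652 -0.04842943  0.40471003] [-7.00549954e+01  9.08612886e-03 -1.79954253e+02]
```

```bash
python3 -m pendant '[[8,45,0,0,0,5,-1],[16,90,0,0,0,9,-1],[24,135,0,0,0,9,-1],[33,180,0,0,0,9,-1],[33,188,0,0,0,9,-1],[33,188,0,0,0,9,-1],[33,188,0,0,0,9,-1]]'
cat > lid.py <<'E'
from h import *
def lid(x,y,z,save_as=None):
    c=cap("wrist");h=cv2.cvtColor(c["img"],cv2.COLOR_RGB2HSV)
    u,v=map(int,proj(c,(x,y,z)));s=45;v0,u0=max(v-s,0),max(u-s,0);h=h[v0:v+s,u0:u+s]
    m=((h[...,0]>100)&(h[...,0]<130)&(h[...,1]>100)).astype(np.uint8)
    ks,hier=cv2.findContours(m,cv2.RETR_CCOMP,1)
    ins=[k for k,q in zip(ks,hier[0]) if q[3]>=0 and cv2.contourArea(k)>100]
    k=max(ins,key=cv2.contourArea);e=cv2.fitEllipse(k)
    a,b=e[0][0]+u0,e[0][1]+v0
    print("lid px",round(a,1),round(b,1),e[1],"world",ray(c,a,b,z).round(4))
    if save_as:save(c,save_as)
    s=arm.get_state();print("tcp",s["ee_pos"].round(4),"y dir",np.degrees(np.arctan2(*R.from_quat(s["tcp_rot"]).as_matrix()[[1,0],1])).round(2))
    return c
E
python3 - <<'E'
from lid import *
lid(.51,.22,.036)
E
```

```text
clock: 3.1
ee_pos: [0.4932, 0.139, 0.4044]
tcp_rot: [0.771, 0.637, -0.001, -0.0]
contact_force: [0.8, 0.1, -0.7]
opening: 0.0877
gripper_force: 0.0
lid px 282.1 120.3 (36.69053649902344, 38.55842590332031) world [0.5102 0.2203 0.036 ]
tcp [0.4933 0.1383 0.4045] y dir -10.98
```

```bash
python3 -m pendant '[[9,40,-20,0,0,0,-1],[17,82,-40,0,0,0,-1],[17,82,-85,0,0,0,-1],[17,82,-130,0,0,0,-1],[17,82,-170,0,0,0,-1],[17,82,-200,0,0,0,-1],[17,82,-214,0,0,0,-1],[17,82,-214,0,0,0,-1],[17,82,-214,0,0,0,1],[17,82,-214,0,0,0,1],[17,82,-214,0,0,0,1],[17,82,-214,0,0,0,1]]' 30
```

```text
clock: 4.35
ee_pos: [0.5112, 0.2207, 0.1918]
tcp_rot: [0.772, 0.636, 0.001, 0.0]
contact_force: [2.2, -0.1, 7.0]
opening: 0.0594
gripper_force: 30.4
```

```bash
python3 -m pendant '[[0,0,25,0,0,0,1],[0,0,65,0,0,0,1],[0,0,105,0,0,0,1],[0,0,135,0,0,0,1],[-5,-40,135,0,0,0,1],[-10,-80,135,0,0,0,1],[-15,-120,135,0,0,0,1],[-20,-160,135,0,0,0,1],[-23,-195,135,0,0,0,1],[-23,-208,135,0,0,0,1],[-23,-208,135,0,0,0,1],[-23,-208,135,0,0,0,1]]' 30
python3 - <<'E'
from h import *
c=cap("wrist");save(c,"pics/h1.png");s=arm.get_state();print(s["ee_pos"],R.from_quat(s["tcp_rot"]).as_euler("zyx",degrees=True))
print(proj(c,(.4872,.0125,.171)))
E
```

```text
clock: 5.55
ee_pos: [0.4879, 0.0131, 0.3258]
tcp_rot: [0.772, 0.636, 0.0, -0.0]
contact_force: [-0.8, 0.0, -1.3]
opening: 0.0596
gripper_force: 30.0
[0.48790187 0.0135121  0.32573067] [-7.89832875e+01  8.66566365e-03 -1.79962904e+02]
(np.float64(279.84492335586384), np.float64(286.4777579925676))
```

View pics/h1.png

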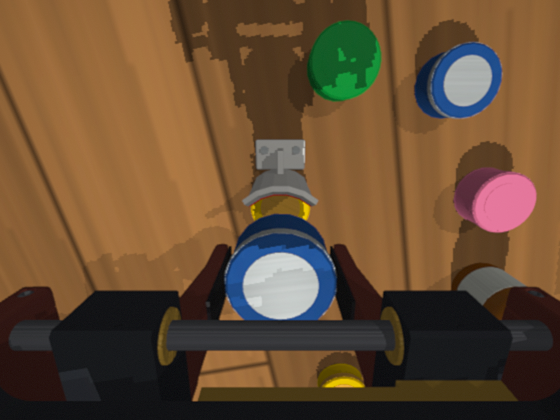

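The carried lid is at about (280.5,286), where predicted, and is centred on the tube's lip ends (243,205)/(317,205). Lowering in stages.

```bash
python3 -m pendant '[[-1,-1,-12,0,0,0,1],[-1,-1,-24,0,0,0,1],[-1,-1,-32,0,0,0,1],[-1,-1,-40,0,0,0,1],[-1,-1,-48,0,0,0,1],[-1,-1,-56,0,0,0,1],[-1,-1,-56,0,0,0,1]]' 30
```

```text
clock: 6.3
ee_pos: [0.4864, 0.0116, 0.2685]
tcp_rot: [0.772, 0.636, -0.001, -0.001]
contact_force: [-0.6, 0.8, -1.4]
opening: 0.0598
gripper_force: 30.0
```

```bash
python3 -m pendant '[[0,0,-10,0,0,0,1],[0,0,-20,0,0,0,1],[0,0,-30,0,0,0,1],[0,0,-40,0,0,0,1],[0,0,-46,0,0,0,1],[0,0,-50,0,0,0,1],[0,0,-52,0,0,0,1],[0,0,-53,0,0,0,1],[0,0,-53,0,0,0,1]]' 30
```

```text
clock: 7.2
ee_pos: [0.4869, 0.0115, 0.2167]
tcp_rot: [0.772, 0.636, 0.0, 0.0]
contact_force: [0.1, 0.4, -0.7]
opening: 0.0594
gripper_force: 30.0
```

```bash
python3 -m pendant '[[0,0,-1,0,0,0,1],[0,0,-2,0,0,0,1],[0,0,-2,0,0,0,0.3],[0,0,-2,0,0,0,-1],[0,0,-2,0,0,0,-1],[0,0,-2,0,0,0,-1],[0,0,-2,0,0,0,-1],[0,0,20,0,0,0,-1],[0,0,60,0,0,0,-1],[0,0,100,0,0,0,-1],[0,0,140,0,0,0,-1],[0,0,185,0,0,0,-1]]' 30
python3 -m pendant '[[40,-2,0,0,0,0,-1],[80,-2,0,0,0,0,-1],[120,0,0,0,0,0,-1],[160,3,0,0,0,0,-1],[160,3,0,0,0,0,-1],[160,3,0,0,0,0,-1]]'
python3 - <<'E'
from lid import *
c=lid(.665,.0955,.036)
lid(.487,.0125,.060); u,v=map(int,proj(c,(.487,.0125,.06)));print(u,v)
cv2.imwrite("pics/p1.png",cv2.resize(c["img"][max(v-60,0):v+60,max(u-60,0):u+60],(600,600),interpolation=3)[...,::-1])
E
```

```text
clock: 8.4
ee_pos: [0.4861, 0.0116, 0.4027]
tcp_rot: [0.772, 0.636, -0.001, -0.001]
contact_force: [1.7, -0.1, 0.3]
opening: 0.088
gripper_force: 0.0
clock: 9.0
ee_pos: [0.6469, 0.0146, 0.4006]
tcp_rot: [0.772, 0.636, -0.001, -0.001]
contact_force: [-0.9, -0.4, -0.2]
opening: 0.0877
gripper_force: 0.0
lid px 283.6 119.8 (37.17545700073242, 38.96669006347656) world [0.6654 0.0963 0.036 ]
tcp [0.646  0.0146 0.4008] y dir -11.03Traceback (most recent call last):
  File "<stdin>", line 3, in <module>
  File "lid.py", line 8, in lid
    k=max(ins,key=cv2.contourArea);e=cv2.fitEllipse(k)
ValueError: max() iterable argument is empty
```

```bash
python3 -m pendant '[[9,40,-20,0,0,0,-1],[19,82,-40,0,0,0,-1],[19,82,-85,0,0,0,-1],[19,82,-130,0,0,0,-1],[19,82,-170,0,0,0,-1],[19,82,-200,0,0,0,-1],[19,82,-211,0,0,0,-1],[19,82,-211,0,0,0,-1],[19,82,-211,0,0,0,1],[19,82,-211,0,0,0,1],[19,82,-211,0,0,0,1],[19,82,-211,0,0,0,1]]' 30
python3 -m pendant '[[0,0,25,0,0,0,1],[0,0,65,0,0,0,1],[0,0,105,0,0,0,1],[0,0,145,0,0,0,1],[-40,0,150,0,0,0,1],[-80,0,150,0,0,0,1],[-80,0,150,0,0,0,1],[-80,0,150,0,0,0,1]]' 30
python3 - <<'E'
from h import *
c=cap("wrist");save(c,"pics/h2.png");s=arm.get_state();print(s["ee_pos"],proj(c,(.487,.0125,.06)))
for n in("scene",):
  d=cap(n);u,v=map(int,proj(d,(.487,.0125,.06)));cr=cv2.resize(d["img"][v-40:v+40,u-40:u+40],(420,420),interpolation=3)
  cv2.imwrite("pics/p2.png",cv2.resize(np.hstack([c["img"][:,:],cr]),(800,343))[...,::-1])
E
```

```text
clock: 10.3
ee_pos: [0.6662, 0.0965, 0.192]
tcp_rot: [0.772, 0.636, 0.001, 0.001]
contact_force: [2.2, -1.0, 8.1]
opening: 0.0594
gripper_force: 30.4
clock: 11.1
ee_pos: [0.5849, 0.0966, 0.3411]
tcp_rot: [0.772, 0.636, 0.0, 0.0]
contact_force: [0.1, -0.1, -2.0]
opening: 0.0598
gripper_force: 30.0
[0.58616488 0.09655942 0.34118348] (np.float64(203.942334658506), np.float64(305.28698978081616))
```

View pics/p2.png

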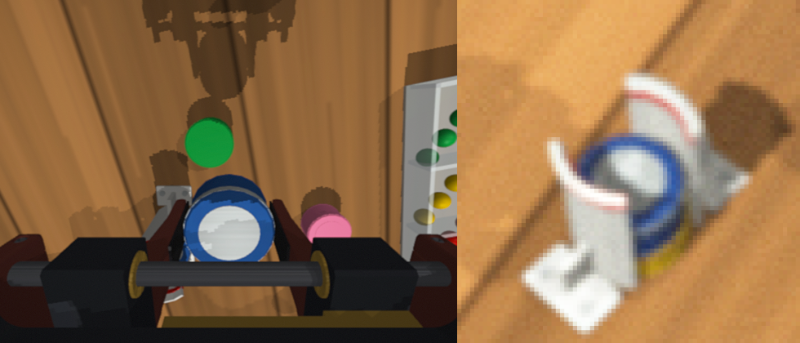

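The left half shows tin B held level between the fingers. The right half (scene crop) shows the first blue tin lying flat on the yellow one. Now the second insertion.

```bash
python3 -m pendant '[[-30,-28,0,0,0,0,1],[-60,-56,0,0,0,0,1],[-88,-78,-5,0,0,0,1],[-98,-84,-10,0,0,0,1],[-98,-84,-15,0,0,0,1],[-98,-84,-25,0,0,0,1],[-98,-84,-35,0,0,0,1],[-98,-84,-45,0,0,0,1],[-98,-84,-53,0,0,0,1],[-98,-84,-60,0,0,0,1],[-98,-84,-60,0,0,0,1]]' 30
```

```text
clock: 12.3
ee_pos: [0.4875, 0.0127, 0.2794]
tcp_rot: [0.772, 0.636, -0.001, -0.001]
contact_force: [0.5, -0.2, -1.2]
opening: 0.0594
gripper_force: 30.0
```

Inside the bore without contact, with about 27 mm left.

```bash
python3 -m pendant '[[0,0,-8,0,0,0,1],[0,0,-16,0,0,0,1],[0,0,-22,0,0,0,1],[0,0,-25,0,0,0,1],[0,0,-27,0,0,0,1],[0,0,-28,0,0,0,1],[0,0,-28,0,0,0,1]]' 30
python3 -m pendant '[[0,0,-1,0,0,0,1],[0,0,-1,0,0,0,0.3],[0,0,-1,0,0,0,-1],[0,0,-1,0,0,0,-1],[0,0,-1,0,0,0,-1],[0,0,-1,0,0,0,-1],[0,0,20,0,0,0,-1],[0,0,60,0,0,0,-1],[0,0,100,0,0,0,-1],[0,0,150,0,0,0,-1]]' 30
python3 -m pendant '[[-10,-35,0,0,0,0,-1],[-20,-75,0,0,0,0,-1],[-20,-75,0,0,0,0,-1],[-20,-75,0,0,0,0,-1],[-20,-75,0,0,0,0,-1]]'
python3 - <<'E'
from lid import *
c=lid(.487,.0125,.096); o=[]
for c in(c,cap("scene")):
  u,v=map(int,proj(c,(.487,.0125,.07)));v0=max(v-40,0);o.append(cv2.resize(c["img"][v0:v0+80,u-40:u+40],(400,400),interpolation=3))
cv2.imwrite("pics/p3.png",np.hstack(o)[...,::-1])
E
```

```text
clock: 13.0
ee_pos: [0.4878, 0.0125, 0.2527]
tcp_rot: [0.772, 0.636, 0.0, 0.0]
contact_force: [-1.0, -0.3, -1.3]
opening: 0.0593
gripper_force: 30.0
clock: 14.0
ee_pos: [0.4869, 0.0126, 0.4031]
tcp_rot: [0.772, 0.636, -0.001, -0.001]
contact_force: [0.8, 0.6, -0.3]
opening: 0.0878
gripper_force: 0.0
clock: 14.5
ee_pos: [0.4678, -0.0619, 0.4024]
tcp_rot: [0.772, 0.636, 0.0, -0.0]
contact_force: [0.0, 0.2, -0.9]
opening: 0.088
gripper_force: 0.0
lid px 286.4 127.9 (43.967445373535156, 45.82529067993164) world [0.4874 0.0122 0.096 ]
tcp [ 0.4679 -0.0617  0.4023] y dir -11.0
```

View pics/p3.png

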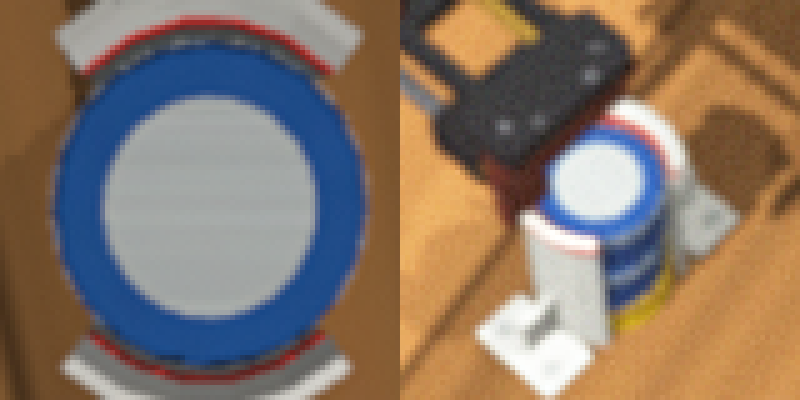

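The top lid lies flat and level with the red band, centred at (0.4874, 0.0122). Below it are a blue tin and the yellow one.

```bash
python3 -c "
from bench import arm; print(arm.finish_job())"
```

```text
the job is handed in; nothing more can be done
None
```

The job is handed in: both blue tins went gently onto the low yellow one (24 + 36 + 36 = 96 mm), and the last pictures show the top lid flat and level with the red band; the spare yellow tin, jar and calculator were never touched, and finish_job() gave no verdict.

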